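# Index the probe-station chuck, seat the glass mask gently and run it under the microscope

### The arm

A 6-joint arm with a two-finger parallel gripper is mounted at the origin on the work surface. World frame = base frame: x ahead of the robot, y to its left, z up, the work surface at z = 0. Lengths are in mm, angles in rad, forces in N, time in s.
With the tool pointing down it reaches from about 350 to 775 mm from the base axis. Payload 7.3 kg.
Tool frame: the origin (TCP) lies on the front face of the gripper's body, between the roots of the fingers; the fingertips stand 66 mm ahead of it and the grasp point (between the pads) lies 47 mm ahead of it (bot.tcp_to_grasp is the z of the grasp point in the tool frame, in mm); z points along the fingers, y is the direction in which the jaws open and shut (so a half turn about z gives the same grasp; the last joint's range is limited). The gripper opens to 92 mm and grips with 3 to 60 N. Pads are 19 mm wide; open, the fingers measure 130 mm over their backs; the gripper's body (75 mm by 190 mm) begins 47 mm behind the grasp point.
Start: joints at [-1.344, 0.342, 1.524, -0, 1.275, -0.146], TCP at [191.24, -488.944, 292.241] pointing down, gripper open.
Joint ranges: [-2.53, 2.53], [-0.77, 2.02], [0.04, 2.7], [-1, 4.14], [0.28, 2.66], [-3.11, 3.11]. Speed limits (rad/s): [2.57, 2.57, 3.14, 3.14, 3.14, 3.14].

### API

Orientations are given as [roll, pitch, yaw] about the fixed x, y, z axes, in that order (R = Rz(yaw) Ry(pitch) Rx(roll)).
In Python, from plant import bot gives the robot as it stands.
- The arm moves only by the tool carry_out, never from a script. Its argument "deltas" is a list that holds one entry, the list of rows, each a list of 4 numbers: the shift along the tool's x, y, z in mm, then the turn about the tool's z in units of 5 degrees (1.0 is 5 degrees). A call has 1 to 20 rows; each row is the pose to reach, as a shift and turn from the pose commanded when the call began, along the tool's axes at that moment; what a row does not reach only later rows make up. A row lasts 1/10 s, in which the tool goes at most 50 mm and 8.59 degrees, less where a joint would pass 70% of its speed; a pose out of reach is approached as far as the arm can. A call with a gripper value outside its range is refused whole. "fingers" is the finger opening in mm, from 0 to 91.8, set as the call begins (left out, the last holds). The fingers move at their own pace and stop on an object; the grip force is fixed at half the most. Time passes only in rows, so rows that repeat a pose let the fingers close. It gives the time, the measured TCP pose, the force and the opening at its end, in the units of the state.
- bot.get_obs(): the state, without advancing time (a new reading comes with each control period).
- bot.capture(name): name is "side" or "top"; returns (picture, depth): 400x640x3 uint8, blue, green, red; 400x640 float32, mm along the optical axis (not along the pixel's ray), 0 where there is no reading.
- bot.camera_model(name): a dict with "K" (3x3 intrinsics, pixels), "camera_from_world" (4x4, takes a point from world to camera coordinates). Camera axes: x right, y down, z forward; pixel columns grow to the right and rows downward; lengths in mm; the calibration is good to about 2 mm. A picture is of the moment at which its call begins. camera_model takes no time and is no camera call.
- bot.close_job(): hands the job in, once; it reports no verdict.
The state is a dict: "time": time; "joint_positions": joint angles; "dq": joint speeds; "tau": joint torques, N m; "tool_pos": TCP position; "tcp_rot": TCP orientation; "contact_force": force on the tool from outside, world axes, zero at the start; "moment": the same for the moment, N m; "grip_width": finger opening in mm.
Only numpy, scipy, OpenCV 4.12 (cv2) and the standard library are available. Lean on these libraries where they do the work, as an engineer would, in place of code of your own. Each camera call takes 0.05 s, during which the arm holds its last target. There are 200 camera calls.

### The job

Load the probe station: push the lever round until the hole in the chuck's flange lies under the index pin and push the pin fully down through it, so that the chuck is locked. Then slide the glass mask gently over the chuck - it chips if it is pushed with more than about 10 N - until it lies square against all three locating pins, and finally push the stage by its hand knob fully home under the microscope. Keep off the probe positioners and needles and leave everything else where it is.

Things in the scene. Friction and masses are not known exactly. Their poses are not given: they have to be found in the camera images.
- chuck (a joint): angle of the round brass chuck (170 mm across, with a steel flange 228 mm across below it) on the stage, about the vertical, rad. 0 = the flange hole is exactly under the index pin; positive = turned counter-clockwise seen from above; range -0.35 to 1.3. It starts 0.42 to 0.92 off and must be turned clockwise. It turns freely with light friction (about 1 N at the lever) and stays where it is left.
- chuck_center (a point): centre of the chuck's flat top face, 105 mm above the table. Its axes turn with the chuck: z up, the lever points to -y, the flange hole is at (x, y) = (-80, -56) mm. Three steel locating pins, 10 mm across and 6 mm high, stand on the chuck at (x, y) = (33, 12), (33, -30) and (0, 47) mm in these axes.
- index_hole (a point): centre of the upper mouth of the round hole in the chuck's steel flange: 14 mm across, flange top 85 mm above the table, 12 mm thick, 98 mm from the chuck's axis.
- lever_grip (a point): middle of the black grip (18 mm across, 42 mm long, lying level and radial, its axis 79 mm above the table) of the lever that sticks out of the chuck's flange; 145 mm from the chuck's axis. Push it sideways; the stage plate under it has its top at 55 mm and the station's base plate at 25 mm above the table.
- index_pin (a joint): how far the index pin is pushed down, m: 0 raised, 0.020 fully down. It takes about 4 N to move and stays where it is left. Its steel pin, 11 mm across with a round nose, meets the flange after 3 mm unless the hole is under it; the nose finds the hole up to about 3 mm off.
- pin_top (a point): centre of the flat top of the index pin's round black knob (30 mm across, 18 mm high). The pin stands upright in an aluminium bracket on the stage, over the flange, and moves with the stage; raised, its top is 145 mm above the table, down 125 mm.
- mask: fragile glass plate with a dark chrome field, loose on the chuck: 56 mm (its x) by 84 (its y) by 6.4 mm, 75 g; origin: centre of its underside. Seated, its +x long edge touches two locating pins, its +y short edge the third; its centre and axes then match chuck_center. Starts up to 43 mm and 0.4 rad off. Slides with about 0.5 N; push its edges just above the chuck; over 10 N chips it.
- stage (a joint): travel of the roll-out stage (the black 250 mm square plate that carries chuck, index pin and hand knob) along the station's rails, m: about 0 = pulled out for loading, 0.190 = fully home against its stop, under the microscope. It takes about 3 N to push and stays where it is left.
- stage_knob (a point): middle of the upright black hand knob (26 mm across, from 75 to 119 mm above the table) on a corner of the stage plate; pushing it along the stage's y moves the stage home.
- station: the black base plate of the probe station (440 by 660 by 25 mm), fixed; origin on the table. The stage runs home along its +y axis. With the stage out, the chuck's axis is at (0, -100) mm in its axes, with the stage home at (0, +90), where the microscope head hangs above, its ring light 205 mm above the table.
- probes: the two probe positioners with their needles, on an aluminium platen on the station's +x side; the needle tips hang 120 mm above the table over the home position of the chuck. Fixed; must not be touched. Origin as station.
- hex_key: black L-shaped hex key, 130 mm, on the base plate. Leave it.
- spare_probe: a loose probe positioner without needle, 70 by 54 by 100 mm, on the base plate. Leave it.
- tweezers: steel tweezers, 140 mm, on the table. Leave them.
- wafer_box: round plastic wafer box, 116 mm across, 24 mm high, on the table. Leave it.
- dish: white dish, 90 mm across. Leave it.
- driver: screwdriver, 160 mm. Leave it.
Not all that is in view belongs to the job. Of the things shaped like the mask, the glass one is meant.

How it is judged (in metres and radians):
On the way, in this order (a step that is already met when the one before it is completed fails the run):
1. the chuck is turned to its index and the pin is fully down through the flange hole (value of joint index_pin above 0.017 m and value of joint chuck between -0.035 and 0.035 rad), for 0.2 s.
2. the mask lies square against the three locating pins, with the stage still out (x of mask in the frame of chuck_center between -0.003 and 0.003 m and y of mask in the frame of chuck_center between -0.003 and 0.003 m and angle between the x axis of mask and the x axis of chuck_center, either way round below 0.05 rad and angle between mask's own z axis and vertical below 0.05 rad and value of joint stage below 0.1 m), for 0.2 s.
At the end, for the whole second after the job is handed in: Index pin at least 17 of its 20 mm down through the flange hole with the chuck within 0.035 rad of its index; mask flat on the chuck, within 3 mm of touching the locating pins on both sides and within 0.05 rad of square; stage within 5 mm of fully home; mask at rest (all of step 1 and x of mask in the frame of chuck_center between -0.003 and 0.003 m and y of mask in the frame of chuck_center between -0.003 and 0.003 m and angle between the x axis of mask and the x axis of chuck_center, either way round below 0.05 rad and angle between mask's own z axis and vertical below 0.05 rad and value of joint stage above 0.185 m and linear speed of mask below 0.01 m/s).
It fails at once if the mask is pushed or pressed with more than 12 N (contact force between any of the fingers, the arm and mask above 12 N).
It fails at once if a probe positioner or needle is touched (contact force between anything else and probes above 0.5 N).
It fails at once if something else is moved by more than 25 mm (distance of any of hex_key, spare_probe, tweezers, wafer_box, dish, driver from where it was at the start of the episode above 0.025 m).
It also fails if it takes over 72 s, if anything falls off the work surface, if the arm or the gripper's body presses on something with over 40 N, if the wrist force passes 120 N, or if a joint passes its speed limit or range.

## Working session

There is one attempt and no reset: what is moved stays moved. The work goes in short steps, Python scripts to look and compute and a tool call to move; the robot and the scene stay as the last step left them, time stands still between calls to the robot, and variables do not carry over. Pictures are saved under pics/ and viewed, about 8 in all and at most 12, crops included, and the job is handed in when it is done.

Besides the shell and the picture viewer there is one more tool, called after "Call:" as name(argument=value, ...) on one line, values as JSON. carry_out: Moves the arm, as the interface text tells. Its arguments: {"type":"object","properties":{"deltas":{"type":"array","items":{"type":"array","items":{"type":"array","items":{"type":"number"}}}},"fingers":{"type":"number"}},"required":["deltas"]}

```bash
ls; mkdir -p pics
cat > h.py <<'E'
import numpy as np, cv2
from plant import bot
def cam(n):
    m=bot.camera_model(n); return np.array(m["K"]),np.array(m["camera_from_world"])
def world(n,uv,d):
    K,T=cam(n); u,v=uv
    p=np.linalg.inv(K)@np.array([u,v,1.])*d
    return (np.linalg.inv(T)@np.append(p,1))[:3]
def cloud(n,D):
    K,T=cam(n); v,u=np.mgrid[:D.shape[0],:D.shape[1]]
    P=np.stack([(u-K[0,2])/K[0,0]*D,(v-K[1,2])/K[1,1]*D,D,np.ones_like(D)],-1)
    return (P@np.linalg.inv(T).T)[...,:3]
def onplane(n,uv,z):
    K,T=cam(n); Ti=np.linalg.inv(T); o=Ti[:3,3]; r=Ti[:3,:3]@np.linalg.inv(K)@np.array([uv[0],uv[1],1.])
    return o+r*(z-o[2])/r[2]
def proj(n,p):
    K,T=cam(n); q=K@(T@np.append(p,1))[:3]; return q[:2]/q[2]
E
python3 - <<'E'
from h import *
for n in("side","top"):
    I,D=bot.capture(n); cv2.imwrite(f"pics/{n}0.png",I); np.save(f"pics/{n}0.npy",D); K,T=cam(n); print(n,K,np.linalg.inv(T).round(2))
print(bot.get_obs())
E
```

```text
pics
side [[375.80774905   0.         319.09573502]
 [  0.         375.80774905 201.52816371]
 [  0.           0.           1.        ]] [[-9.10000e-01 -3.40000e-01  2.50000e-01  1.76920e+02]
 [-4.20000e-01  7.10000e-01 -5.60000e-01  7.81250e+02]
 [ 1.00000e-02 -6.20000e-01 -7.90000e-01  1.19781e+03]
 [ 0.00000e+00  0.00000e+00  0.00000e+00  1.00000e+00]]
top [[374.16063474   0.         323.75759022]
 [  0.         374.16063474 198.38680067]
 [  0.           0.           1.        ]] [[-3.00000e-02 -9.90000e-01  1.10000e-01  3.93850e+02]
 [-1.00000e+00  3.00000e-02 -3.00000e-02  1.45600e+01]
 [ 2.00000e-02 -1.10000e-01 -9.90000e-01  1.26577e+03]
 [ 0.00000e+00  0.00000e+00  0.00000e+00  1.00000e+00]]
{'time': 0.1, 'joint_positions': array([-1.34395876e+00,  3.42618388e-01,  1.52486581e+00,  3.24111806e-05,
        1.27540663e+00, -1.46031068e-01]), 'dq': array([-0.00170744, -0.00100255, -0.00032107, -0.00028078, -0.0003361 ,
       -0.00148345]), 'tau': array([ 1.23584363e-03, -4.32002842e+01, -2.44695765e+01,  7.19267805e-02,
        5.26318874e-02, -5.70575651e-05]), 'tool_pos': array([ 191.20654017, -488.66973848,  291.65182955]), 'tcp_rot': array([-3.14031280e+00, -2.19566960e-04,  3.72859039e-01]), 'contact_force': array([-0.46556778, -0.25794306,  0.72725776]), 'moment': array([0.01096762, 0.0161808 , 0.02282163]), 'grip_width': 91.8262595394795}
```

View pics/top0.png

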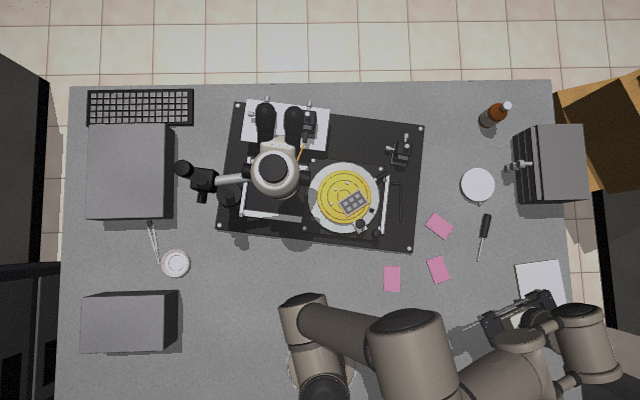

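View pics/side0.png

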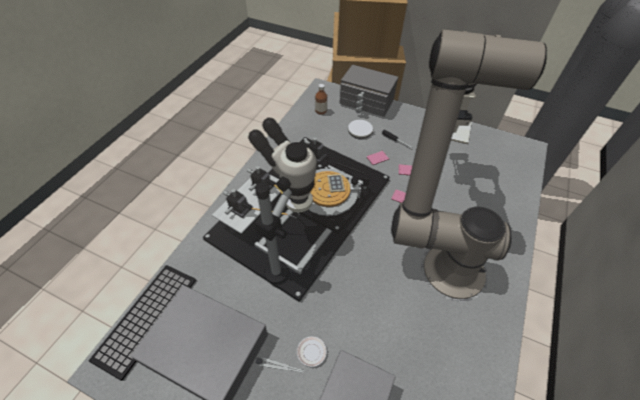

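Top view: station base spans (215-425, 100-252), chuck at about (345,197), microscope at (275,172), gripper at the lower right. The two dark cylinders near the chuck, (358,226) and (382,175), need a closer look.

Run:
```python
from h import *
a=cv2.imread("pics/top0.png")[145:255,295:425]; b=cv2.imread("pics/side0.png")[150:240,285:395]
a=cv2.resize(a,None,fx=6,fy=5.4,interpolation=cv2.INTER_CUBIC) if 0 else cv2.resize(a,None,fx=5,fy=5,interpolation=cv2.INTER_CUBIC)
cv2.imwrite("pics/c1.png",a)
D=np.load("pics/top0.npy");P=cloud("top",D)
# base plate corners and heights
for uv in[(237,102),(424,125),(411,250),(217,228)]: print(uv,onplane("top",uv,25).round(0))
Z=P[...,2]
for r in range(150,250,4): print(r,' '.join(f"{int(z):4d}" for z in Z[r,300:424:4]))
```

```text
(237, 102) [872. 267.  25.]
(424, 125) [ 778. -372.   25.]
(411, 250) [ 354. -304.   25.]
(217, 228) [444. 333.  25.]
150  155   24   27   26  105  107  111   26   24   23   25   25   29   27   27   24   29   26   26   20   22   24   56   57   92   94   95   95   26   23   25
154  148   24   25   23   22   19   26   21   25   23   26   23   21   25   29   30   26   27   26   26   29   28   26   37   89   88   94   95   22   26   24
158   22   26   30   55   54   53   52   27   24   27   25   25   23   21   23   27   25   21   25   25   24   27   26   37   83   96  101   25   24   26   25
162   24   26   25   55   60   57   55   55   51   54   57   87   52   54   51   25   31   27   28   24   25   22   23   38   41   59   69   23   28   26   25
166   37   32   55   54   52   58   52   84   86   86   87   85   88   85   87   50   59   58   51   50   52   26   30   24   23   27   40   24   28   28   27
170  375  368   53   56   60   54   85   84   84   84   97  103   85   87   83   84   79   56   54   53   58   21   20   25   19   23   26   18   29   28    0
174  383  383  383   59   84
[... 2292 characters left out ...]
  55  116   41   24   22   25   28   24   21 1265   27    2    0
234   25   25   26   22   19   54   50   54   53   55   57   51   55   54   52   51   55   53  103  119  117   25   24   25   26   20   25   21   19   -1    1
238   27   25   25   26   21   27   24   25   31   21   26   24   29   36   56   51   49   54   58   56   22   27   24   23   25   27   20   26   24   -1   -3
242    4    0   -6    3    0    0   26   24   25   22   25   26   24   22   23   24   22   24   23   21   27   24   22   24   27   24   27   21   22    0    2
246    0    1    2   -4   -4    0    2    3    0    0    0   -4    0    1   24   17   29   27   23   22   23   23   25   24   24   24   28   27 1265    0   -1
```

View pics/c1.png

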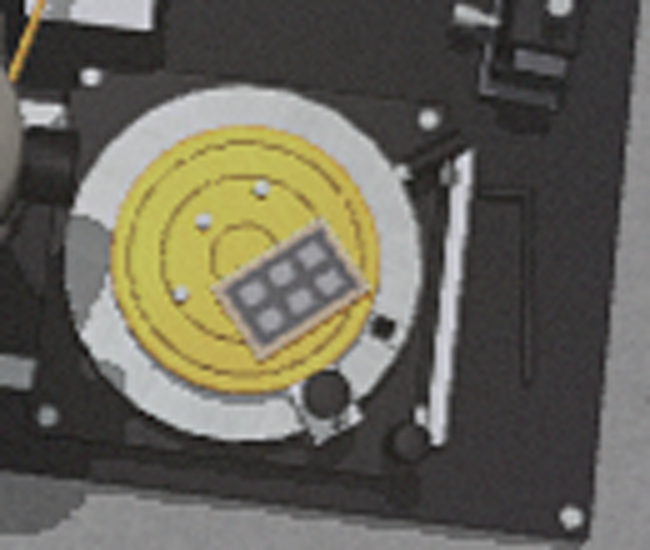

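The crop shows the chuck centre at crop (246,258), locating pins at (262,188), (204,221), (181,294), lever grip at (437,155), flange hole at (383,327), index knob at (326,393), stage knob at (410,440), and the mask (the only plate on the chuck, with a dark chrome field) with corners (213,290), (325,222), (373,292), (263,362). The pink cards and the white pad look like decoys and are off the chuck.

Run:
```python
from h import *
f=lambda x,y,z:onplane("top",(295+x/5-.4,145+y/5-.4),z)[:2]
I=cv2.imread("pics/top0.png").astype(int)
C=f(246,258,105)
m=((I[...,2]-I[...,0]>70)&(I[...,1]>110)).astype('uint8'); m[:,:300]=0;m[:150]=0;m[240:]=0;m[:,385:]=0
c,_=cv2.findContours(m,0,1); c=max(c,key=cv2.contourArea); (uv,r)=cv2.minEnclosingCircle(c);print("gold",uv,r,onplane("top",uv,105))
h=cv2.convexHull(c)[:,0].astype(float);W=np.array([onplane("top",p,105)[:2] for p in h]);A=np.c_[2*W,np.ones(len(W))];s=np.linalg.lstsq(A,(W**2).sum(1),rcond=None)[0];print("fit",s[:2],np.sqrt(s[2]+s[:2]@s[:2]))
C=s[:2]
L=f(437,155,79)-C;H=f(383,327,85)-C;K=f(326,393,145);S=f(410,440,119)
ang=lambda v:np.degrees(np.arctan2(v[1],v[0]))
print("C",C,"lever",L+C,np.hypot(*L),ang(L)+90,"hole",H+C,np.hypot(*H),ang(H)-ang((-80,-56)))
print("pin",K,K-C,np.hypot(*(K-C)),ang(K-C)-ang((-80,-56)),"knob",S)
for p,q in zip([(262,188),(204,221),(181,294)],[(33,12),(33,-30),(0,47)]):
    w=f(*p,110)-C;print("lp",w+C,np.hypot(*w),np.hypot(*q), ang(w))
M=np.array([f(*p,111) for p in [(213,290),(325,222),(373,292),(263,362)]]);print("mask",M,M.mean(0),[ (np.hypot(*(M[i]-M[i-1])),ang(M[i]-M[i-1])) for i in range(4)])
st=[f(*p,55) for p in[(91,76),(428,118),(47,415)]];print("stage screws",st,ang(st[0]-st[1]),ang(st[0]-st[2]))
```

```text
gold (343.6341857910156, 196.4437255859375) 26.756702423095703 [528.35596214 -80.35421204 105.        ]
fit [529.13408701 -80.57178763] 83.61631404863031
C [529.13408701 -80.57178763] lever [ 595.96029173 -208.77735369] 144.57665373580448 27.530445851208945 hole [ 485.14795511 -168.17442368] 98.02551526686925 28.346309459406612
pin [ 441.71792166 -122.9008586 ] [-87.41616535 -42.32907097] 97.12536339240347 -9.15460571970496 knob [ 412.68636486 -176.57741202]
lp [572.37295939 -92.01843696] 44.72835638774108 35.11409973215888 -14.827799362212284
lp [552.42992841 -55.02918756] 34.57051698646132 44.598206241955516 47.633972097714455
lp [507.03303902 -39.28660834] 46.82864883069619 47.0 118.16132066337087
mask [[ 508.92198215  -59.20044632]
 [ 549.80302068 -130.58853483]
 [ 505.12827511 -158.83054843]
 [ 463.37087132  -88.73542679]] [ 506.80603732 -109.33873909] [(np.float64(54.28829311454099), np.float64(32.959056655130624)), (np.float64(82.26492868408664), np.float64(-60.201997629434615)), (np.float64(52.853043654827545), np.float64(-147.70017242935765)), (np.float64(81.59048258934624), np.float64(120.78330669725462))]
stage screws [array([658.14977273,  13.10928968]), array([ 624.9125438 , -208.45691212]), array([436.24928102,  46.97857878])] 81.46865304972756 -8.678236174613739
```

```bash
cat >> h.py <<'E'
def delta(p,yaw_deg,o=None):
    "tool-axis shift (mm) and turn (5deg units) from present pose to world p, yaw"
    o=o or bot.get_obs(); y=o["tcp_rot"][2]; d=np.array(p)-o["tool_pos"]
    c,s=np.cos(y),np.sin(y)
    t=-(yaw_deg-np.degrees(y)); t=(t+180)%360-180
    return np.round([c*d[0]+s*d[1], s*d[0]-c*d[1], -d[2], t/5],2).tolist()
C=np.array([529.1,-80.5]); SY=-8.9
def pol(r,th): return C+r*np.array([np.cos(np.radians(th)),np.sin(np.radians(th))])
def loc(x,y,yaw=SY):
    a=np.radians(yaw); return C+np.array([np.cos(a)*x-np.sin(a)*y,np.sin(a)*x+np.cos(a)*y])
E
python3 - <<'E'
from h import *
p=pol(147,-62.2); print(p,delta([*p,200],117.8))
E
```

```text
[ 597.65883613 -210.53340336] [479.84, -110.96, 91.65, -19.29]
```

Call:
carry_out(deltas=[[[120, -28, 0, -1.5], [160, -37, 0, -3], [200, -46, 10, -4.5], [240, -55, 20, -6], [280, -65, 30, -7.5], [320, -74, 40, -9], [360, -83, 50, -10.5], [400, -92, 60, -12], [440, -101, 75, -13.5], [480, -111, 91.6, -15], [480, -111, 91.6, -16.5], [480, -111, 91.6, -18], [480, -111, 91.6, -19.3], [480, -111, 91.6, -19.3], [480, -111, 91.6, -19.3], [480, -111, 91.6, -19.3]]])

```text
time: 1.7
tool_pos: [597.7, -210.9, 200.5]
tcp_rot: [-3.141, -0.0, 2.055]
contact_force: [0.8, 0.2, 0.4]
grip_width: 91.5
```

Run:
```python
from h import *
o=bot.get_obs();print(o["tool_pos"],o["tcp_rot"],o["time"],o["contact_force"])
p=pol(147,-62.2);print(delta([*p,132],117.8))
I,D=bot.capture("top");cv2.imwrite("pics/c2.png",cv2.resize(I[130:260,290:430],None,fx=4,fy=4,interpolation=cv2.INTER_CUBIC))
```

```text
[ 597.70287606 -210.87084359  200.54743365] [-3.14143124e+00 -8.73759758e-05  2.05451648e+00] 1.7 [0.79416095 0.17615816 0.35332862]
[0.32, 0.12, 68.55, -0.02]
```

View pics/c2.png

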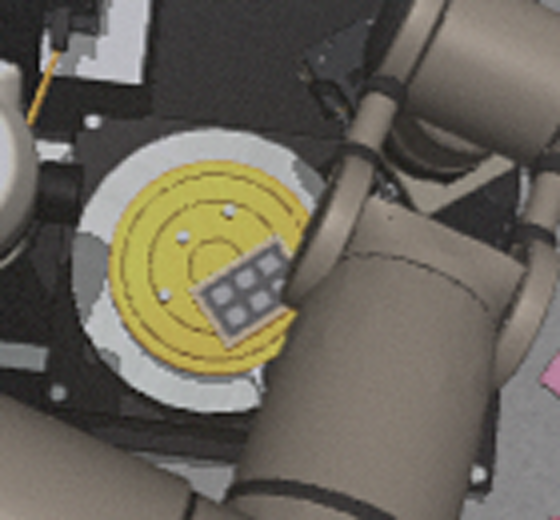

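The gripper hides the lever and hangs near the spare probe, so I check that clearance before descending.

Run:
```python
from h import *
P=cloud("top",np.load("pics/top0.npy"))[125:185,380:422].reshape(-1,3)
q=P[(P[:,2]>50)&(P[:,2]<125)]
t=np.radians(27.8);T=np.array([np.cos(t),np.sin(t)]);R=np.array([-T[1],T[0]]);g=pol(147,-62.2)
d=q[:,:2]-g
m=np.abs(d@R)<40
print("tangential dists of things within 40 radially:",np.sort(d[m]@T).round()[::6]); 
k=(d@T>20);print("nearest other",q[k][np.argsort((d@T)[k])[:8]].round(),(d@T)[k].min(), (d@R)[k].min(),(d@R)[k].max())
```

```text
tangential dists of things within 40 radially: [-22. -16. -10.  -7.  -6.  -4.  -2.   0.   3.   5.   8.  13.  17.  21.
  26.  32.]
nearest other [[ 647. -261.   75.]
 [ 651. -268.  101.]
 [ 648. -262.  101.]
 [ 660. -284.   89.]
 [ 668. -299.   96.]
 [ 664. -293.   97.]
 [ 661. -285.  100.]
 [ 625. -218.   56.]] 20.050580863176197 -140.44008845690186 -8.704728559035159
```

Call:
carry_out(deltas=[[[0, 0, 0, 0], [0, 0, 5, 0], [0, 0, 25, 0], [0, 0, 45, 0], [0, 0, 60, 0], [0, 0, 68.5, 0], [0, 0, 68.5, 0], [0, 0, 68.5, 0]]], fingers=50)

```text
time: 2.55
tool_pos: [598.1, -210.9, 132.6]
tcp_rot: [3.141, 0.001, 2.057]
contact_force: [-0.5, -0.5, -0.6]
grip_width: 50.0
```

Call:
carry_out(deltas=[[[0, 0, 0, 0], [0, 0, 0, 0], [0, 0, 0, 0], [0, 0, 0, 0], [0, 0, 0, 0], [0, 0, 0, 0], [0, 0, 0, 0], [0, 0, 0, 0]]], fingers=16)

```text
time: 3.35
tool_pos: [598.0, -210.8, 132.3]
tcp_rot: [3.141, 0.0, 2.057]
contact_force: [0.5, 0.4, 2.2]
grip_width: 16.9
```

Run:
```python
from h import *
o=bot.get_obs();print(o["tool_pos"],o["tcp_rot"],o["time"],o["contact_force"],o["grip_width"])
for i in range(1,13):
    th=-62.2-i*36.7/12; print(delta([*pol(147,th),132],th+180))
```

```text
[ 597.96159876 -210.7889165   132.3320917 ] [3.14134442e+00 4.15103728e-04 2.05703108e+00] 3.35 [0.493737   0.44622437 2.21347007] 16.850758672393784
[0.58, -7.99, 0.33, 0.62]
[1.22, -15.81, 0.33, 1.24]
[2.27, -23.59, 0.33, 1.85]
[3.74, -31.29, 0.33, 2.46]
[5.61, -38.91, 0.33, 3.07]
[7.89, -46.42, 0.33, 3.68]
[10.57, -53.79, 0.33, 4.29]
[13.63, -61.02, 0.33, 4.91]
[17.08, -68.06, 0.33, 5.52]
[20.89, -74.92, 0.33, 6.13]
[25.07, -81.56, 0.33, 6.74]
[29.6, -87.97, 0.33, 7.35]
```

Call:
carry_out(deltas=[[[0.3, -4, 0, 0.3], [0.6, -8, 0, 0.6], [1.2, -16, 0, 1.2], [2.3, -23.6, 0, 1.85], [3.7, -31.3, 0, 2.45], [5.6, -38.9, 0, 3.1], [7.9, -46.4, 0, 3.7], [10.6, -53.8, 0, 4.3], [13.6, -61, 0, 4.9], [17.1, -68.1, 0, 5.5], [20.9, -74.9, 0, 6.1], [25.1, -81.6, 0, 6.75], [27.5, -85, 0, 7.05], [29.6, -88, 0, 7.35], [29.6, -88, 0, 7.35], [29.6, -88, 0, 7.35], [29.6, -88, 0, 7.35]]])

```text
time: 5.05
tool_pos: [506.4, -225.6, 132.3]
tcp_rot: [3.141, 0.0, 1.416]
contact_force: [-0.1, 2.5, 4.2]
grip_width: 17.1
```

Run:
```python
from h import *
o=bot.get_obs();print(o["tool_pos"],o["tcp_rot"],o["contact_force"],o["grip_width"])
d=o["tool_pos"][:2]-C;print("lever yaw",np.degrees(np.arctan2(d[1],d[0]))+90)
I,D=bot.capture("top");cv2.imwrite("pics/c3.png",cv2.resize(I[140:260,290:430],None,fx=5,fy=5,interpolation=cv2.INTER_CUBIC))
```

```text
[ 506.38082975 -225.64542412  132.2815515 ] [3.14148726e+00 1.05531140e-04 1.41623566e+00] [-0.09406468  2.48688881  4.15297695] 17.056795173819893
lever yaw -8.896148277811093
```

View pics/c3.png

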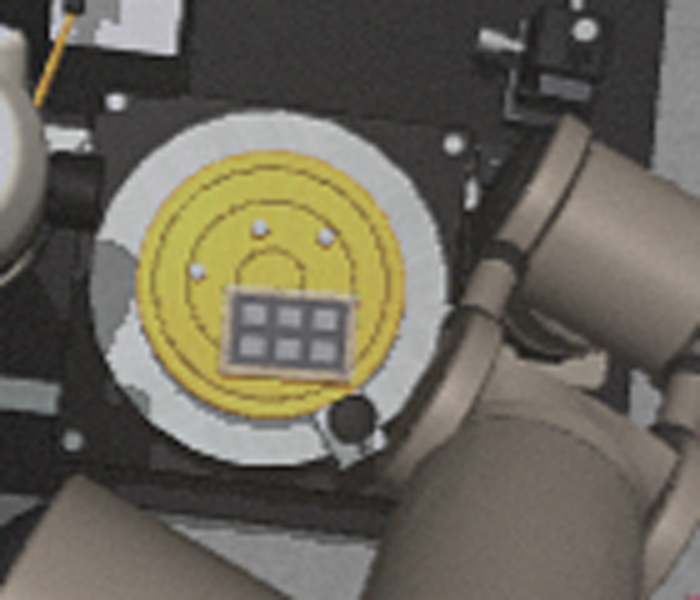

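Run:
```python
from h import *
f=lambda x,y,z:onplane("top",(290+x/5-.4,140+y/5-.4),z)[:2]
ang=lambda v:np.degrees(np.arctan2(v[1],v[0]))
w=[f(*p,110) for p in[(260,228),(326,237),(196,271)]];q=np.array([(33,12),(33,-30),(0,47)])
Q=np.array(w);q0=q-q.mean(0);w0=Q-Q.mean(0)
a=np.arctan2((q0[:,0]*w0[:,1]-q0[:,1]*w0[:,0]).sum(),(q0*w0).sum());R=np.array([[np.cos(a),-np.sin(a)],[np.sin(a),np.cos(a)]])
print("yaw from pins",np.degrees(a),"centre",Q.mean(0)-R@q.mean(0),"resid",w0-q0@R.T)
M=np.array([f(*p,111) for p in[(230,286),(356,297),(350,382),(222,374)]]);m=M.mean(0)
print("mask",M,m,"angles",[ang(M[i]-M[i-1]) for i in range(4)],"in chuck",R.T@(m-C))
K=f(353,418,145);print("pin",K,ang(K-C)-ang((-80,-56)))
o=bot.get_obs();k=C+R@np.array([-80,-56]);print(k,k-o["tool_pos"][:2])
```

```text
yaw from pins -9.964433808469177 centre [529.04047396 -80.59915708] resid [[-0.31522087 -0.29097652]
 [ 0.26322424 -0.05757363]
 [ 0.05199663  0.34855014]]
mask [[ 527.1735514   -54.80009821]
 [ 518.30633425 -133.11567306]
 [ 465.45034585 -127.31524144]
 [ 472.499504    -48.11471488]] [495.85743387 -90.8364319 ] angles [np.float64(-6.9713540555651585), np.float64(-96.459757604237), np.float64(173.73740418143032), np.float64(84.91385248696388)] in chuck [-30.95253043 -15.93269867]
pin [ 441.68557148 -124.10376574] -8.481238951224498
[ 440.61670926 -121.81231366] [-65.76726274 103.84944354]
```

Call:
carry_out(deltas=[[[0, 0, 0, 0], [0, 0, 0, 0], [0, 0, 0, 0], [0, 0, 0, 0], [0, 0, -20, 0], [0, 0, -50, 0], [0, 0, -80, 0], [0, 0, -90, 0], [0, 0, -90, 0]]], fingers=50)

```text
time: 6.0
tool_pos: [506.7, -226.1, 223.3]
tcp_rot: [3.139, 0.001, 1.416]
contact_force: [0.1, -0.9, -0.4]
grip_width: 50.1
```

Call:
carry_out(deltas=[[[30, -27, 0, 0], [60, -53, 0, 0], [91.4, -80, 0, 0], [91.4, -80, 0, 0], [91.4, -80, 0, 0], [91.4, -80, 5, 0], [91.4, -80, 5, 0], [91.4, -80, 5, 0]]], fingers=0)

```text
time: 6.8
tool_pos: [441.5, -123.7, 216.5]
tcp_rot: [-3.141, -0.0, 1.415]
contact_force: [-0.5, 0.1, -0.1]
grip_width: 0.3
```

Run:
```python
from h import *
print(delta([441.5,-123,190],81.1), bot.get_obs()["grip_width"])
```

```text
[0.69, -0.12, 26.5, -0.01] 0.34652322612000463
```

Call:
carry_out(deltas=[[[0, 0, 3, 0], [0, 0, 5, 0], [0, 0, 7, 0], [0, 0, 9, 0], [0, 0, 11, 0], [0, 0, 13, 0], [0, 0, 13, 0]]])

```text
time: 7.5
tool_pos: [441.3, -123.0, 203.9]
tcp_rot: [3.142, 0.0, 1.416]
contact_force: [-0.0, -1.1, 1.3]
grip_width: 0.4
```

Call:
carry_out(deltas=[[[0, 0, 2, 0], [0, 0, 4, 0], [0, 0, 6, 0], [0, 0, 8, 0], [0, 0, 10, 0], [0, 0, 12, 0], [0, 0, 13, 0], [0, 0, 14, 0], [0, 0, 14.5, 0], [0, 0, 14.5, 0]]])

```text
time: 8.5
tool_pos: [441.4, -123.1, 190.6]
tcp_rot: [3.141, 0.0, 1.416]
contact_force: [-3.5, 1.3, 13.7]
grip_width: 0.4
```

```bash
sed -i 's/SY=-8.9/SY=-9.2/' h.py
python3 - <<'E'
from h import *
print(delta([*loc(-76,-9),215],-9.2), loc(-76,-9))
E
```

```text
[47.02, 4.02, -24.41, 18.06] [452.63871317 -77.23325612]
```

Call:
carry_out(deltas=[[[0, 0, -12, 0], [0, 0, -24.4, 1.5], [10, 1, -24.4, 3], [20, 2, -24.4, 4.5], [30, 3, -24.4, 6], [40, 4, -24.4, 7.5], [47, 4, -24.4, 9], [47, 4, -24.4, 10.5], [47, 4, -24.4, 12], [47, 4, -24.4, 13.5], [47, 4, -24.4, 15], [47, 4, -24.4, 16.5], [47, 4, -24.4, 18.05], [47, 4, -24.4, 18.05], [47, 4, -24.4, 18.05], [47, 4, -24.4, 18.05]]])

```text
time: 10.1
tool_pos: [452.4, -77.2, 213.8]
tcp_rot: [-3.142, 0.0, -0.157]
contact_force: [-0.3, -0.2, -0.2]
grip_width: 0.6
```

Run:
```python
from h import *
print(delta([*loc(-76,-9),173.5],-9.2))
I,D=bot.capture("top");J,E=bot.capture("side")
a=cv2.resize(I[140:260,290:410],None,fx=4,fy=4,interpolation=cv2.INTER_CUBIC)
b=cv2.resize(J[130:226,270:350],None,fx=4,fy=5,interpolation=cv2.INTER_CUBIC)
b=cv2.resize(J[130:226,265:345],(400,480),interpolation=cv2.INTER_CUBIC)
cv2.imwrite("pics/c4.png",np.hstack([a[:,:400],b]))
```

```text
[0.2, 0.04, 40.33, 0.04]
```

View pics/c4.png

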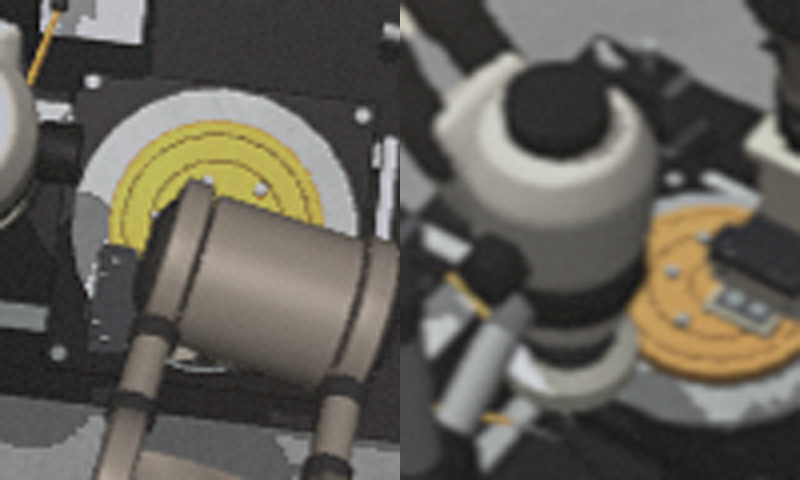

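Call:
carry_out(deltas=[[[0, 0, 15, 0], [0, 0, 28, 0], [0, 0, 36, 0], [0, 0, 40.3, 0], [0, 0, 40.3, 0]]])

```text
time: 10.7
tool_pos: [452.4, -77.2, 173.4]
tcp_rot: [-3.142, 0.001, -0.159]
contact_force: [-0.6, 0.5, 0.1]
grip_width: 0.3
```

Call:
carry_out(deltas=[[[2, 0, 0, 0], [4, 0, 0, 0], [6, 0, 0, 0], [7, 0, 0, 0], [8, 0, 0, 0], [9, 0, 0, 0], [10, 0, 0, 0], [12, 0, 0, 0], [14, 0, 0, 0], [16, 0, 0, 0], [18, 0, 0, 0], [20, 0, 0, 0], [22, 0, 0, 0], [24, 0, 0, 0], [26, 0, 0, 0], [28, 0, 0, 0], [29, 0, 0, 0], [30, 0, 0, 0]]])

```text
time: 12.5
tool_pos: [482.2, -82.0, 173.7]
tcp_rot: [3.141, 0.0, -0.16]
contact_force: [-1.4, 0.2, -0.2]
grip_width: 0.6
```

Run:
```python
from h import *
o=bot.get_obs();print(o["tool_pos"],o["contact_force"]); d=o["tool_pos"][:2]-C;a=np.radians(SY);print("pusher chuck",d@[np.cos(a),np.sin(a)],d@[-np.sin(a),np.cos(a)])
J,E=bot.capture("side");np.save("pics/s5.npy",E)
print([proj("side",[*loc(x,y),110]).round(1) for x,y in[(33,12),(33,-30),(0,47)]])
b=cv2.resize(J[160:220,290:370],(800,600),interpolation=cv2.INTER_CUBIC)
cv2.imwrite("pics/c5.png",b)
```

```text
[482.19637088 -82.00779283 173.69739746] [-1.38448308  0.16661678 -0.23579598]
pusher chuck -46.05920555690152 -8.987404912523568
[array([319.2, 183.9]), array([325.3, 177.2]), array([321.2, 193.6])]
```

View pics/c5.png

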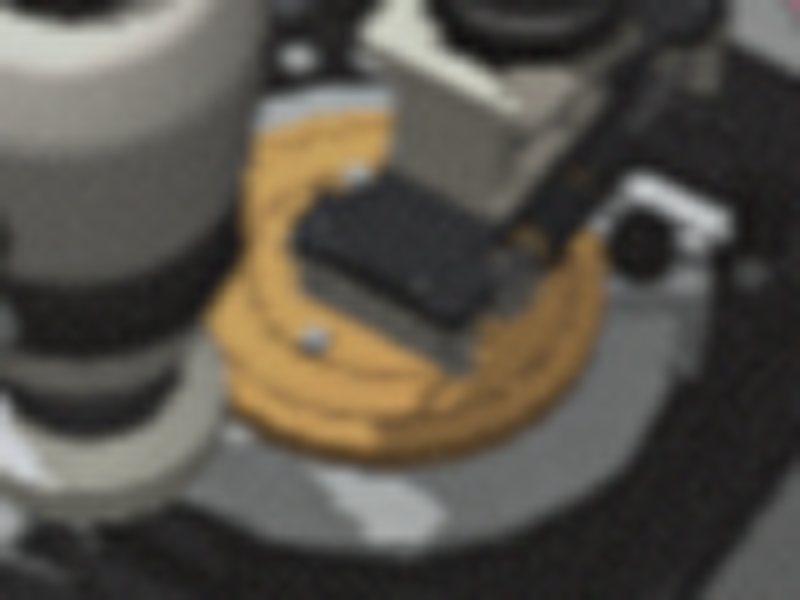

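Call:
carry_out(deltas=[[[1, 0, 0, 0], [2, 0, 0, 0], [3, 0, 0, 0], [3.5, 0, 0, 0], [4, 0, 0, 0], [4, 0, 0, 0]]])

```text
time: 13.15
tool_pos: [486.1, -82.6, 173.7]
tcp_rot: [3.141, -0.0, -0.159]
contact_force: [-0.3, 0.6, -0.7]
grip_width: 0.5
```

Call:
carry_out(deltas=[[[0.4, 0, 0, 0], [0.8, 0, 0, 0], [1.2, 0, 0, 0], [1.2, 0, 0, 0]]])

```text
time: 13.55
tool_pos: [487.3, -82.8, 173.7]
tcp_rot: [3.142, -0.0, -0.159]
contact_force: [-0.2, 0.2, 0.5]
grip_width: 0.7
```

Call:
carry_out(deltas=[[[0.3, 0, 0, 0], [0.6, 0, 0, 0], [0.9, 0, 0, 0], [0.9, 0, 0, 0]]])

```text
time: 13.95
tool_pos: [488.2, -82.9, 173.7]
tcp_rot: [3.142, -0.0, -0.16]
contact_force: [0.2, -0.2, -0.6]
grip_width: 0.5
```

Call:
carry_out(deltas=[[[0.3, 0, 0, 0], [0.6, 0, 0, 0], [0.6, 0, 0, 0]]])

```text
time: 14.25
tool_pos: [488.8, -83.1, 173.7]
tcp_rot: [3.142, -0.0, -0.16]
contact_force: [-0.1, -0.7, -0.5]
grip_width: 0.5
```

Run:
```python
from h import *
print(delta([*loc(-2,-140),215],80.8))
```

```text
[37.23, 131.06, -41.27, -17.99]
```

Call:
carry_out(deltas=[[[-4, 0, 0, 0], [-10, 0, 0, 0], [-10, 0, -20, 0], [-10, 0, -41.3, -1.5], [0, 20, -41.3, -3], [10, 50, -41.3, -4.5], [20, 80, -41.3, -6], [30, 110, -41.3, -7.5], [37, 131, -41.3, -9], [37, 131, -41.3, -10.5], [37, 131, -41.3, -12], [37, 131, -41.3, -13.5], [37, 131, -41.3, -15], [37, 131, -41.3, -16.5], [37, 131, -41.3, -18], [37, 131, -41.3, -18], [37, 131, -41.3, -18]]])

```text
time: 15.95
tool_pos: [504.2, -218.2, 215.0]
tcp_rot: [-3.142, 0.0, 1.408]
contact_force: [0.2, -0.5, -0.9]
grip_width: 0.3
```

Run:
```python
from h import *
I,D=bot.capture("top");np.save("pics/t6.npy",D)
cv2.imwrite("pics/t6.png",I);cv2.imwrite("pics/c6.png",cv2.resize(I[165:235,305:395],(720,560),interpolation=cv2.INTER_CUBIC))
```

```text
(no output)
```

View pics/c6.png

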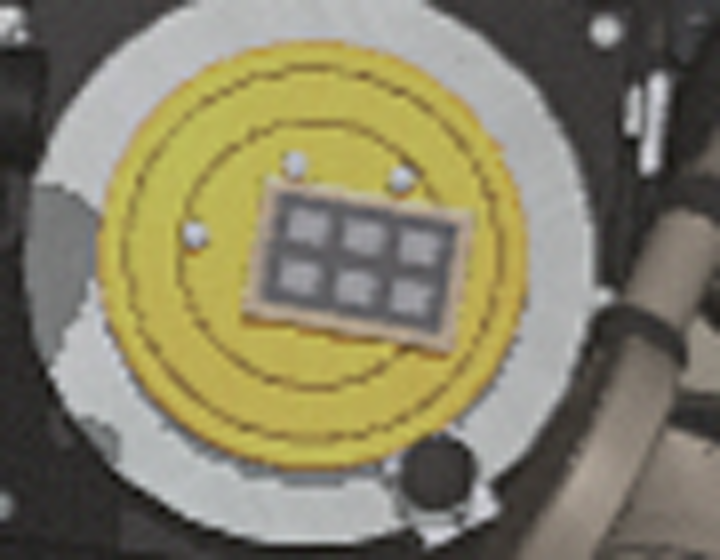

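```bash
cat >> h.py <<'E'
def analyse(mask,pins,off=(305,165),s=8):
    f=lambda p,z:onplane("top",(off[0]+p[0]/s-.45,off[1]+p[1]/s-.45),z)[:2]
    Q=np.array([f(p,111) for p in pins]);q=np.array([(33,12),(33,-30),(0,47.]) if 0 else (33,12),(33,-30),(0,47.)])
    q0=q-q.mean(0);w0=Q-Q.mean(0)
    a=np.arctan2((q0[:,0]*w0[:,1]-q0[:,1]*w0[:,0]).sum(),(q0*w0).sum());R=np.array([[np.cos(a),-np.sin(a)],[np.sin(a),np.cos(a)]])
    c=Q.mean(0)-R@q.mean(0); M=(np.array([f(p,111.4) for p in mask])-c)@R
    print("yaw",np.degrees(a),"c",c,"resid",(w0-q0@R.T).round(1).tolist())
    lx=M[0]-M[1]+M[3]-M[2]; print("corners",M.round(1).tolist(),"centre",M.mean(0),"angle",np.degrees(np.arctan2(-lx[0],lx[1])))
E
sed -i 's/(33,12),(33,-30),(0,47.\]) if 0 else //' h.py
python3 - <<'E'
from h import *
analyse([(267,180),(475,210),(450,355),(245,320)],[(294,165),(403,180),(195,237)])
print(delta([*loc(0,-80),215],80.8))
E
```

```text
yaw -9.11064823916864 c [528.57415543 -80.80373791] resid [[0.2, 0.4], [-0.1, -0.5], [-0.1, 0.1]]
corners [[25.8, 22.2], [25.0, -59.8], [-32.7, -56.9], [-29.7, 23.7]] centre [ -2.91392293 -17.73014791] angle -1.326376007855754
[59.88, 2.35, 0.03, -0.02]
```

Call:
carry_out(deltas=[[[20, 0, 0, 0], [40, 0, 0, 0], [57, 0, 0, 0], [57, 0, 15, 0], [57, 0, 30, 0], [57, 0, 37, 0], [57, 0, 41.4, 0], [57, 0, 41.4, 0]]])

```text
time: 16.8
tool_pos: [513.4, -162.1, 173.3]
tcp_rot: [-3.141, -0.0, 1.41]
contact_force: [1.1, 0.2, -0.1]
grip_width: 0.3
```

Call:
carry_out(deltas=[[[3, 0, 0, 0], [6, 0, 0, 0], [9, 0, 0, 0], [10, 0, 0, 0], [11, 0, 0, 0], [12, 0, 0, 0], [13, 0, 0, 0], [14, 0, 0, 0], [16, 0, 0, 0], [18, 0, 0, 0], [20, 0, 0, 0], [22, 0, 0, 0], [24, 0, 0, 0], [25, 0, 0, 0], [26, 0, 0, 0], [27, 0, 0, 0], [27, 0, 0, 0]]])

```text
time: 18.5
tool_pos: [517.8, -135.2, 173.6]
tcp_rot: [-3.142, -0.0, 1.411]
contact_force: [0.4, -0.3, -0.7]
grip_width: 0.6
```

```bash
cat >> h.py <<'E'
def pusher():
    o=bot.get_obs();d=o["tool_pos"][:2]-C;a=np.radians(SY);print("pusher chuck",d@[np.cos(a),np.sin(a)],d@[-np.sin(a),np.cos(a)],o["tool_pos"][2],o["contact_force"])
E
python3 -c "
from h import *
pusher()"
```

```text
pusher chuck -2.3897497829163328 -55.78872121215949 173.59112290763815 [ 0.44829071 -0.28896852 -0.68924584]
```

Call:
carry_out(deltas=[[[0.7, 0, 0, 0], [1.4, 0, 0, 0], [2.1, 0, 0, 0], [2.7, 0, 0, 0], [2.7, 0, 0, 0]]])

```text
time: 19.0
tool_pos: [518.2, -132.9, 173.6]
tcp_rot: [3.142, 0.001, 1.411]
contact_force: [-1.2, -1.6, 0.7]
grip_width: 0.4
```

Call:
carry_out(deltas=[[[0.3, 0, 0, 0], [0.6, 0, 0, 0], [0.6, 0, 0, 0]]])

```text
time: 19.3
tool_pos: [518.3, -132.1, 173.6]
tcp_rot: [3.142, 0.0, 1.411]
contact_force: [0.5, -3.5, -0.4]
grip_width: 0.4
```

Call:
carry_out(deltas=[[[0.3, 0, 0, 0], [0.5, 0, 0, 0], [0.5, 0, 0, 0]]])

```text
time: 19.6
tool_pos: [518.4, -131.5, 173.6]
tcp_rot: [3.142, 0.0, 1.411]
contact_force: [-0.3, -3.0, -0.5]
grip_width: 0.3
```

Run:
```python
from h import *
pusher();print(delta([*loc(-55,-9),215],-9.2))
```

```text
pusher chuck -2.3858779014802383 -52.08572307442602 173.60283636069957 [-0.30458931 -2.98024084 -0.49262654]
[43.14, -52.57, -41.4, 18.01]
```

Call:
carry_out(deltas=[[[-4, 0, 0, 0], [-10, 0, 0, 0], [-10, 0, -20, 0], [-10, 0, -41.4, 1.5], [0, -15, -41.4, 3], [20, -35, -41.4, 4.5], [35, -45, -41.4, 6], [43, -52.5, -41.4, 7.5], [43, -52.5, -41.4, 9], [43, -52.5, -41.4, 10.5], [43, -52.5, -41.4, 12], [43, -52.5, -41.4, 13.5], [43, -52.5, -41.4, 15], [43, -52.5, -41.4, 16.5], [43, -52.5, -41.4, 18], [43, -52.5, -41.4, 18], [43, -52.5, -20, 18], [43, -52.5, -5, 18], [43, -52.5, 0, 18], [43, -52.5, 0, 18]]])

```text
time: 21.6
tool_pos: [473.1, -80.8, 173.1]
tcp_rot: [-3.141, 0.001, -0.158]
contact_force: [-0.1, 0.1, 0.4]
grip_width: 0.4
```

Call:
carry_out(deltas=[[[3, 0, 0, 0], [6, 0, 0, 0], [9, 0, 0, 0], [11, 0, 0, 0], [12, 0, 0, 0], [13, 0, 0, 0], [14, 0, 0, 0], [14.5, 0, 0, 0], [15, 0, 0, 0], [15.5, 0, 0, 0], [15.5, 0, 0, 0]]])

```text
time: 22.7
tool_pos: [488.7, -83.3, 173.6]
tcp_rot: [3.142, 0.0, -0.16]
contact_force: [-0.3, 0.3, 0.3]
grip_width: 0.5
```

```bash
python3 -c "
from h import *
pusher()"
```

```text
pusher chuck -39.426572288393416 -9.17756543588972 173.56398505330773 [-0.28432392  0.31168202  0.25039695]
```

Call:
carry_out(deltas=[[[0.3, 0, 0, 0], [0.6, 0, 0, 0], [0.9, 0, 0, 0], [0.9, 0, 0, 0]]])

```text
time: 23.1
tool_pos: [489.6, -83.4, 173.6]
tcp_rot: [3.142, -0.0, -0.16]
contact_force: [-0.2, -0.0, -0.9]
grip_width: 0.7
```

Call:
carry_out(deltas=[[[0.3, 0, 0, 0], [0.6, 0, 0, 0], [0.6, 0, 0, 0]]])

```text
time: 23.4
tool_pos: [490.2, -83.5, 173.6]
tcp_rot: [3.141, -0.0, -0.16]
contact_force: [-0.6, 0.1, -1.3]
grip_width: 0.6
```

Call:
carry_out(deltas=[[[0.3, 0, 0, 0], [0.5, 0, 0, 0], [0.5, 0, 0, 0]]])

```text
time: 23.7
tool_pos: [490.5, -83.5, 173.6]
tcp_rot: [3.142, 0.0, -0.16]
contact_force: [-1.4, -0.5, -0.4]
grip_width: 0.5
```

Call:
carry_out(deltas=[[[0.3, 0, 0, 0], [0.5, 0, 0, 0], [0.5, 0, 0, 0]]])

```text
time: 24.0
tool_pos: [490.8, -83.5, 173.5]
tcp_rot: [-3.142, 0.001, -0.159]
contact_force: [-3.6, 0.7, 2.7]
grip_width: -0.1
```

Call:
carry_out(deltas=[[[-4, 0, 0, 0], [-12, 0, 0, 0], [-12, 0, -20, 0], [-12, 0, -45, 0], [-12, 0, -45, 0]]])

```text
time: 24.5
tool_pos: [480.6, -82.1, 221.5]
tcp_rot: [3.141, -0.007, -0.159]
contact_force: [0.8, 0.3, -0.5]
grip_width: 0.3
```

Run:
```python
from h import *
print(bot.get_obs()["joint_positions"])
A=cloud("top",np.load("pics/top0.npy"));B=cloud("top",np.load("pics/t6.npy"))
mic=A[90:260,160:335].reshape(-1,3);mic=mic[(mic[:,2]>130)&(mic[:,2]<600)&(mic[:,1]>-60)]
print("mic extents by z")
for z0 in range(130,420,50):
    m=mic[(mic[:,2]>=z0)&(mic[:,2]<z0+50)]
    if len(m): print(z0,len(m),m.min(0).round(),m.max(0).round())
arm=B.reshape(-1,3);arm=arm[(arm[:,2]>230)&(arm[:,1]<0)&(arm[:,0]>150)]
arm=arm[(arm[:,0]<800)&(arm[:,2]<900)]
t0=np.array([504,-218.]);j=lambda p:np.arctan2(p[1],p[0])-np.arcsin(76/np.hypot(*p))
from scipy.spatial import cKDTree
# exclude static: arm points not within 15mm of A's surface
dA=np.abs(B[...,2]-A[...,2]);
arm=B[(B[...,2]>230)&(dA>40)&(B[...,2]<900)]
for p in [(413,-200),(420,-140),(430,-80),(440,-12)]:
    a=j(p)-j(t0);R=np.array([[np.cos(a),-np.sin(a)],[np.sin(a),np.cos(a)]])
    q=(arm[:,:2]-t0)@R.T+p
    d,i=cKDTree(mic[:,:2]).query(q); ok=arm[:,2]>mic[i][:,2]-150
    k=np.argmin(d);print(p,d[k],q[k],arm[k,2],mic[i[k]], np.sort(d)[::200][:5])
```

```text
[-3.26603486e-01  3.44178900e-01  1.73482585e+00  1.82410027e-04
  1.05577004e+00  1.40360072e+00]
mic extents by z
130 423 [538.   3. 130.] [834. 294. 180.]
180 151 [511.   6. 180.] [804. 291. 230.]
230 19 [513.  65. 230.] [551. 279. 249.]
280 504 [496.  55. 293.] [576. 315. 330.]
330 556 [497.  21. 330.] [600. 319. 380.]
380 2000 [499.  23. 380.] [649. 295. 430.]
(413, -200) 0.41488160748456326 [602.90948472 111.4781208 ] 476.92357327525497 [603.18955301 111.17203503 421.8406681 ] [  0.41488161 192.43281072 199.11098893 204.71969798 209.72054785]
(420, -140) 0.9813486886449181 [520.6425881  134.63867769] 428.2120162097931 [519.72961102 134.27879145 425.39632997] [  0.98134869 139.50948711 147.83388877 156.45376091 164.24163569]
(430, -80) 0.39282171524414333 [522.91455299 292.7754238 ] 470.94648145968824 [522.62965375 293.04587033 328.18026626] [  0.39282172  87.70685628 101.71761119 112.05335828 121.59676871]
(440, -12) 1.4288396942206614 [528.15600144  27.76059528] 255.0621480558915 [527.45136862  29.00360593 371.72823191] [ 1.42883969 53.767538   66.7376222  76.33291107 84.24966513]
```

Run:
```python
from h import *
print(loc(-99,-152),delta([*loc(-99,-152),215],80.8))
```

```text
[ 407.07156923 -214.71647471] [-51.52, 142.62, 6.5, -17.99]
```

Call:
carry_out(deltas=[[[-5, 20, 0, -1.5], [-12, 40, 0, -3], [-20, 65, 0, -4.5], [-30, 90, 0, -6], [-40, 115, 0, -7.5], [-51.5, 142.5, 3, -9], [-51.5, 142.5, 6.5, -10.5], [-51.5, 142.5, 6.5, -12], [-51.5, 142.5, 6.5, -13.5], [-51.5, 142.5, 6.5, -15], [-51.5, 142.5, 6.5, -16.5], [-51.5, 142.5, 6.5, -18], [-51.5, 142.5, 6.5, -18], [-51.5, 142.5, 6.5, -18]]])

```text
time: 25.9
tool_pos: [405.6, -214.1, 211.7]
tcp_rot: [-3.141, -0.0, 1.408]
contact_force: [-0.5, 0.2, -0.2]
grip_width: 0.5
```

Run:
```python
from h import *
I,D=bot.capture("top");pusher()
cv2.imwrite("pics/c7.png",cv2.resize(I[165:235,305:395],(720,560),interpolation=cv2.INTER_CUBIC))
```

```text
pusher chuck -100.45339067600167 -151.63773441561906 211.84499979164352 [-0.37099099  0.18000331 -0.0474785 ]
```

View pics/c7.png

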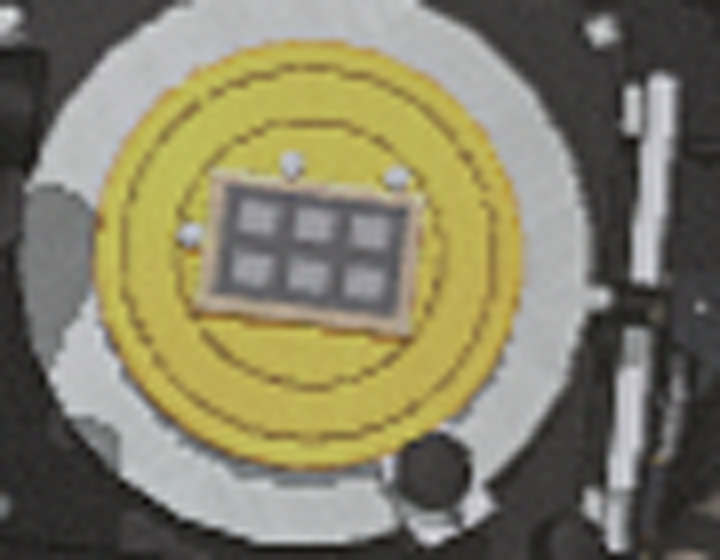

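Run:
```python
from h import *
analyse([(212,170),(423,195),(411,337),(200,307)],[(291,165),(398,178),(190,236)])
print(delta([*loc(-99,-150),152],80.8))
```

```text
yaw -8.990147528237769 c [529.02191286 -79.17475482] resid [[-0.2, -0.1], [0.2, -0.3], [-0.0, 0.4]]
corners [[26.7, 42.2], [27.8, -40.7], [-28.0, -42.7], [-27.1, 40.0]] centre [-0.14698031 -0.28788329] angle 0.0836146640633408
[1.64, 1.45, 59.84, -0.02]
```

Call:
carry_out(deltas=[[[0, 1.5, 15, 0], [1.5, 1.5, 35, 0], [1.5, 1.5, 52, 0], [1.5, 1.5, 60, 0], [1.5, 1.5, 60, 0], [3, 1.5, 60, 0], [6, 1.5, 60, 0], [9, 1.5, 60, 0], [11, 1.5, 60, 0], [13, 1.5, 60, 0], [15, 1.5, 60, 0], [17, 1.5, 60, 0], [20, 1.5, 60, 0], [24, 1.5, 60, 0], [28, 1.5, 60, 0], [33, 1.5, 60, 0], [38, 1.5, 60, 0], [43, 1.5, 60, 0], [47, 1.5, 60, 0], [50, 1.5, 60, 0]]])

```text
time: 27.95
tool_pos: [415.3, -164.6, 152.0]
tcp_rot: [-3.141, -0.0, 1.412]
contact_force: [-2.3, -2.8, 2.0]
grip_width: 0.3
```

Call:
carry_out(deltas=[[[2, 0, 0, 0], [5, 0, 0, 0], [10, 0, 0, 0], [15, 0, 0, 0], [20, 0, 0, 0], [25, 0, 0, 0], [30, 0, 0, 0], [35, 0, 0, 0], [40, 0, 0, 0], [45, 0, 0, 0], [50, 0, 0, 0], [55, 0, 0, 0], [60, 0, 0, 0], [65, 0, 0, 0], [70, 0, 0, 0], [75, 0, 0, 0], [80, 0, 0, 0], [84, 0, 0, 0], [87, 0, 0, 0], [88, 0, 0, 0]]])

```text
time: 29.95
tool_pos: [429.6, -77.9, 152.2]
tcp_rot: [3.141, 0.0, 1.412]
contact_force: [-1.9, -1.8, -0.7]
grip_width: 0.6
```

Run:
```python
from h import *
pusher()
I,D=bot.capture("top");J,_=bot.capture("side")
cv2.imwrite("pics/c8.png",np.hstack([cv2.resize(I[120:260,240:380],(400,400),interpolation=cv2.INTER_CUBIC),cv2.resize(J[130:270,220:360],(400,400),interpolation=cv2.INTER_CUBIC)]))
```

```text
pusher chuck -98.62592279177315 -13.377062303340642 152.22059820590633 [-1.93393213 -1.80551416 -0.69174975]
```

View pics/c8.png

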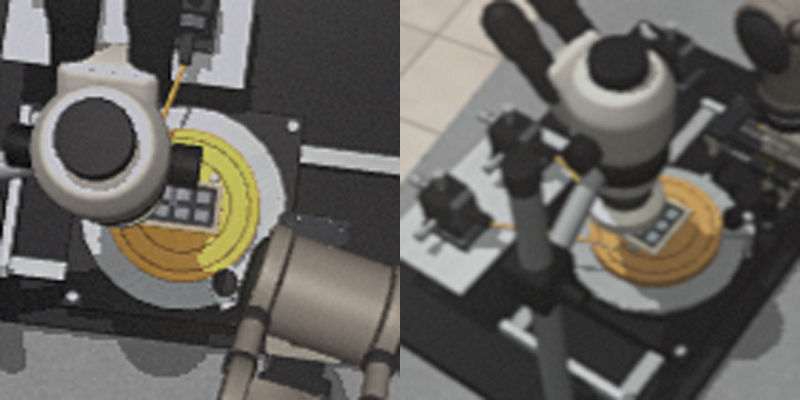

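Call:
carry_out(deltas=[[[2, 0, 0, 0], [5, 0, 0, 0], [9, 0, 0, 0], [13, 0, 0, 0], [17, 0, 0, 0], [21, 0, 0, 0], [25, 0, 0, 0], [29, 0, 0, 0], [33, 0, 0, 0], [37, 0, 0, 0], [41, 0, 0, 0], [44, 0, 0, 0], [46, 0, 0, 0], [47, 0, 0, 0]]])

```text
time: 31.45
tool_pos: [436.6, -31.6, 152.0]
tcp_rot: [-3.141, 0.0, 1.411]
contact_force: [-0.4, -3.8, 1.0]
grip_width: 0.3
```

Call:
carry_out(deltas=[[[1, 0, 0, 0], [2.5, 0, 0, 0], [4, 0, 0, 0], [5.5, 0, 0, 0], [7, 0, 0, 0], [8.5, 0, 0, 0], [10, 0, 0, 0], [11.5, 0, 0, 0], [13, 0, 0, 0], [14, 0, 0, 0], [15, 0, 0, 0], [15, 0, 0, 0]]])

```text
time: 32.65
tool_pos: [438.6, -18.4, 152.1]
tcp_rot: [-3.141, 0.003, 1.413]
contact_force: [-5.0, -13.5, 1.7]
grip_width: 0.4
```

Run:
```python
from h import *
pusher()
I,D=bot.capture("top");cv2.imwrite("pics/t9.png",I)
cv2.imwrite("pics/c9.png",cv2.resize(I[130:250,230:380],(750,600),interpolation=cv2.INTER_CUBIC))
```

```text
pusher chuck -99.22439071062047 46.84235942867279 152.05106233027874 [ -4.9694162  -13.46300484   1.69602335]
```

View pics/c9.png

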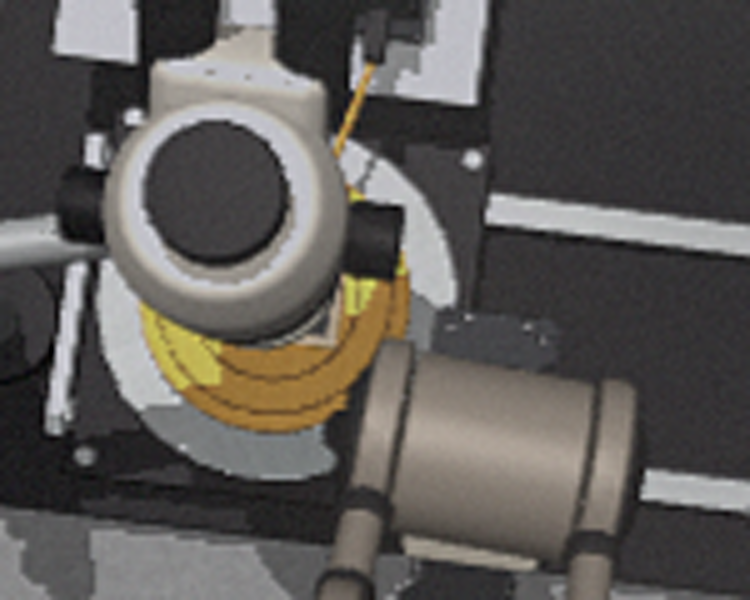

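Run:
```python
from h import *
f=lambda x,y,ox,oy,z:onplane("top",(ox+x/5-.4,oy+y/5-.4),z)[:2]
yh=np.array([np.sin(np.radians(9.1)),np.cos(np.radians(9.1))])
for a,b in[((428,118),(472,159)),((47,415),(85,457)),((91,76),(133,117))]:
    print((f(*b,230,130,57)-f(*a,295,145,57))@yh)
I=cv2.imread("pics/t9.png").astype(int);J=cv2.imread("pics/top0.png").astype(int)
# orb-free: subpixel match of plate screw patches
def loc1(I,c):
    u,v=c;P=I[v-4:v+5,u-4:u+5].mean(2);w=np.clip(P-90,0,None);y,x=np.mgrid[-4:5,-4:5];return u+(w*x).sum()/w.sum(),v+(w*y).sum()/w.sum()
for a,b in[((380,168),(324,162)),((304,228),(247,221)),((313,160),(256,153))]:
    print((onplane("top",loc1(I,b),57)-onplane("top",loc1(J,a),57))[:2]@yh,loc1(I,b),loc1(J,a))
```

```text
186.47054158324437
185.56402673051602
187.00514515279755
186.28275499498903 (np.float64(324.1184850590688), np.float64(161.4197359277276)) (np.float64(380.2414324220254), np.float64(168.38737004235657))
186.84209855980507 (np.float64(246.29259694477085), np.float64(220.82608695652175)) (np.float64(304.0272300469484), np.float64(227.89953051643192))
181.2804524585295 (np.float64(257.706006006006), np.float64(154.18393393393393)) (np.float64(312.70547709266276), np.float64(159.9200826730968))
```

Call:
carry_out(deltas=[[[0.5, 0, 0, 0], [1, 0, 0, 0], [1.5, 0, 0, 0], [1.5, 0, 0, 0], [1.5, 0, 0, 0]]])

```text
time: 33.2
tool_pos: [438.7, -18.1, 152.1]
tcp_rot: [-3.141, 0.005, 1.413]
contact_force: [-6.5, -21.6, 1.7]
grip_width: 0.6
```

Run:
```python
from h import *
o=bot.get_obs();print(o["contact_force"],o["moment"],o["tool_pos"])
```

```text
[ -6.47782937 -21.57014574   1.68650584] [-3.40484099  0.91416375  0.11547221] [438.69969663 -18.12800893 152.09337567]
```

Moment and force both fit a pure fingertip push on the knob, so the stage is against its stop. I back off and check with a last look.

Call:
carry_out(deltas=[[[-2, 0, 0, 0], [-6, 0, 0, 0], [-15, 0, 0, 0], [-30, 0, 0, 0], [-60, 0, 0, 0], [-90, 0, 0, 0], [-110, 0, 0, 0], [-120, 0, 0, 0], [-120, 0, 0, 0], [-120, 0, 0, 0]]])

```text
time: 34.2
tool_pos: [420.2, -133.5, 152.0]
tcp_rot: [-3.141, -0.0, 1.411]
contact_force: [-0.5, 0.3, 0.0]
grip_width: 0.4
```

Run:
```python
from h import *
I,D=bot.capture("top");J,_=bot.capture("side")
f=lambda p:onplane("top",p,57)[:2]
cv2.imwrite("pics/c10.png",np.hstack([cv2.resize(I[145:235,240:340],(400,360),interpolation=cv2.INTER_CUBIC),cv2.resize(J[170:260,230:330],(400,360),interpolation=cv2.INTER_CUBIC)]))
s=loc(0,190)
print("expected mask corners (side)",[((proj("side",[*(s+loc(x,y)-C),111])-[230,170])*4+[400,0]).round().tolist() for x,y in[(28,42),(28,-42),(-28,-42),(-28,42)]])
print("top",[((proj("top",[*(s+loc(x,y)-C),111])-[240,145])*4).round().tolist() for x,y in[(28,42),(28,-42),(-28,-42),(-28,42)]], ((proj("top",[*(s+loc(-80,-56)-C),125])-[240,145])*4))
```

```text
expected mask corners (side) [[621.0, 213.0], [677.0, 151.0], [728.0, 179.0], [672.0, 244.0]]
top [[125.0, 129.0], [232.0, 143.0], [222.0, 214.0], [114.0, 199.0]] [229.34329537 281.4472462 ]
```

View pics/c10.png

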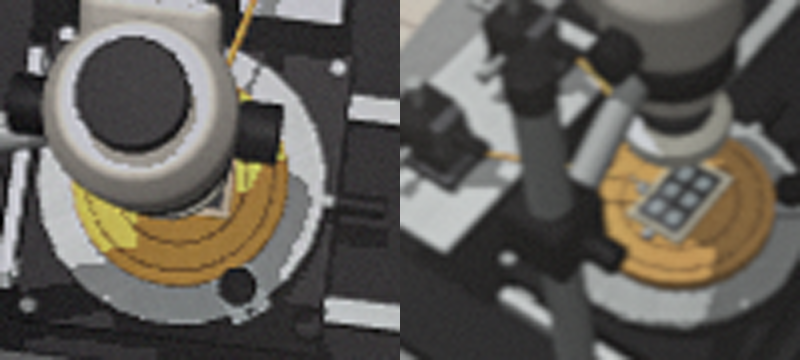

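Run:
```python
from h import *
I0=cv2.imread("pics/t6.png")
Is=[bot.capture("top")[0] for _ in range(6)];I1=np.mean(Is,0).astype(np.uint8)
J0=cv2.imread("pics/side0.png");J1=np.mean([bot.capture("side")[0] for _ in range(6)],0).astype(np.uint8)
yh=np.array([np.sin(np.radians(9.1)),np.cos(np.radians(9.1))])
def match(A,B,n,c,g,z,h=9,s=6):
    P=cv2.resize(A[c[1]-h:c[1]+h,c[0]-h:c[0]+h],None,fx=s,fy=s,interpolation=cv2.INTER_CUBIC)
    w=h+8;S=cv2.resize(B[g[1]-w:g[1]+w,g[0]-w:g[0]+w],None,fx=s,fy=s,interpolation=cv2.INTER_CUBIC)
    r=cv2.matchTemplate(S,P,cv2.TM_CCOEFF_NORMED);_,v,_,l=cv2.minMaxLoc(r)
    d=np.array(l)/s-8+np.array(g)-np.array(c)
    D=onplane(n,np.array(c)+d,z)[:2]-onplane(n,c,z)[:2];print(n,c,round(v,2),d.round(2),D.round(1),"along",(D@yh).round(1))
match(I0,I1,"top",(359,223),(299,216),125)
match(I0,I1,"top",(379,168),(324,161),55)
T0=cv2.imread("pics/top0.png")
match(T0,I1,"top",(380,168),(324,162),55,7)
match(T0,I1,"top",(304,228),(247,221),55,7)
match(T0,I1,"top",(376,232),(317,225),119,7)
for x,y,z,nm in[(-80,-56,145,"pin"),(-99,-114,119,"knob")]:
    p=proj("side",[*loc(x,y),z]).round().astype(int);z1=125 if nm=="pin" else z
    g=proj("side",[*(loc(x,y)+187*yh),z1]).round().astype(int)
    print(nm,p,g); match(J0,J1,"side",tuple(p),tuple(g),z,7)
```

```text
top (359, 223) 0.87 [-60.    -7.33] [ 27.2 182.5] along 184.5
top (379, 168) 0.84 [-56.33  -6.67] [ 26.6 185.3] along 187.1
top (380, 168) 0.94 [-56.17  -7.  ] [ 27.7 184.7] along 186.8
top (304, 228) 0.84 [-57.83  -6.5 ] [ 25.9 185.4] along 187.2
top (376, 232) 0.76 [-57.17  -6.17] [ 23.6 174.6] along 176.2
pin [355 180] [327 216]
side (np.int64(355), np.int64(180)) 0.53 [-27.83  39.67] [ 19.2 210. ] along 210.4
knob [366 177] [340 209]
side (np.int64(366), np.int64(177)) 0.92 [-34.    29.17] [ 61.1 185.8] along 193.1
```

```bash
python3 -c "
from h import *
print(bot.close_job(), bot.get_obs()['time'])"
```

```text
the job is handed in; nothing more can be done
the job is handed in; nothing more can be done
```

I finished all three steps and handed the job in at about 35 s of the 72 s allowed. The one point I could not fully confirm is whether the stage is within 5 mm of home.

- **Chuck and index pin:** I gripped the lever and turned the chuck about 37° clockwise. The chuck angle then measured −9.0 to −10.0°, against −8.5 to −9.2° for the index. The pin went down past the flange, and the knob top stopped at about 124.6 mm, where fully down is 125 mm. The force there was 14 N.
- **Mask:** I slid it with closed fingers; no reading during the pushes was above about 4 N, taken at the end of each move. The check with the stage still out showed it (−0.1, −0.3) mm and 0.1° off the seated position.
- **Stage:** I pushed it by the hand knob until it hit something rigid: 0.3 mm of movement for 8 N more, up to about 22 N. Force and moment fitted a fingertip push on the knob, with no sign of a collision.

**Checks that disagreed:**
- **Stage travel:** The stage-plate screws gave 186 to 187 mm of travel. The index knob gave 184.5 mm, and the arm's own position about 183.5 mm. Poor template matches gave 176 to 210 mm, which I discarded. I took the rigid stop as home, with the stage starting a few mm in.
- **Mask under the microscope:** It is partly hidden there. Its visible corner shifted by the same amount as the index knob, so it appears to have stayed in place.

No contact with the probes or loose items was seen, but I did not measure their positions again at the end.

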